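# Flip the red lid open and push the bowl to its mat

### The job

Get the plating place ready with your fingertips only. Flip the beetroot-red lid of the metal cutter box up and right over until it leans back and stays open by itself, and push the empty white bowl along the table until its whole rim lies within the round black mat. Nothing is taken between the fingers or lifted off the table, the green lid stays shut and everything else stays where it is.

Things in the scene. Friction and masses are not known exactly. Their poses are not given: they have to be found in the camera images.
- red_box: open metal box 100 x 130 x 100 mm (x, y, z) fixed to the table, three steel ring cutters inside, with a beetroot-red flip lid. Origin: centre of its underside; its -x side is the front (towards the robot), the lid's hinge line runs along y at x = +50 mm, z = 100.5 mm
- red_lid (a joint): angle of the red lid: 0 shut, grows as its front edge swings up and over; free hinge (no catch), lid 0.11 to 0.21 kg. It falls shut until about 1.4 (nearly upright) and beyond that falls open onto its stop at 1.92, where gravity holds it
- red_lid_tab (a point): centre of the round top edge (10 mm thick, 80 mm wide along y) of the red lid's pull tab. The tab (5 mm thick) leans up and out from the lid's front edge, 30 degrees off upright: shut, its top edge is 127 mm in front of the hinge line, 48 mm above it and 27 mm clear in front of the box, with nothing beneath. Axes: the lid's (x towards the hinge, y along it, z out of the lid's upper face)
- red_lid_hinge (a point): point on the red lid's hinge line, in the middle of its width, at the lower face of the lid, which is a plate 104 mm long, 134 mm wide and 6 mm thick that covers the box
- green_box: the same kind of box, with a herb-green lid, which must stay shut; same origin and axes, same sizes
- green_lid (a joint): angle of the green lid, 0 shut
- bowl: loose empty round white ceramic bowl, rim 150 mm across, 40 mm high, wall 5 mm, foot 120 mm across, flat inner floor 110 mm across 6 mm above the table, steep wall, 0.25 to 0.49 kg. Origin: centre of its underside
- bowl_rim (a point): centre of the bowl's mouth, 40 mm above its underside
- mat: thin flat round black mat 210 mm across, fixed on the table, no step to climb. Origin: its centre, on the table
- mill: dark wooden pepper mill, 54 mm across, 162 mm high, standing; origin under its centre. Leave alone
- squeeze: mustard-yellow squeeze bottle with red cap, 56 mm across, 170 mm high, standing; origin under its centre. Leave alone
- ramekin: small white cup, 70 mm across, 35 mm high; origin under its centre. Leave alone
- spoon: steel spoon 200 mm long, lying roughly crosswise to the robot (along world y); origin under its middle. Leave alone
- dish: flat white plate, 160 mm across, 25 mm high; origin under its centre. Leave alone
- jar: dark red jar with brass cap, 70 mm across, 100 mm high, standing; origin under its centre. Leave alone
There are look-alikes about, which are no part of the job. What is shaped like the red_box but orange or yellow is not meant. What is shaped like the bowl but yellow is not meant.

How it is judged:
By the outcome, as a careful person would: the job done as asked, in the order asked, and still so for the second after the job is handed in, with the robot touching nothing.
It also fails if it takes over 58 s, if anything falls off the work surface, if the arm or the gripper's body presses on something with over 40 N, if the wrist force passes 120 N, or if a joint passes its speed limit or range.

### The arm

A 6-joint arm with a two-finger parallel gripper is mounted at the origin on the work surface. World frame = base frame: x ahead of the robot, y to its left, z up, the work surface at z = 0. Lengths are in m, angles in rad, forces in N, time in s.
With the tool pointing down it reaches from about 0.35 to 0.975 m from the base axis. Payload 4.9 kg.
Tool frame: the origin (TCP) lies on the mounting face of the last link; the fingertips stand 173 mm ahead of it and the grasp point (between the pads) lies 155 mm ahead of it; z points along the fingers, y is the line along which they close (so a half turn about z gives the same grasp; the last joint's range is limited). The gripper opens to 85 mm and grips with 20 to 120 N. Pads are 22 mm wide; open, the fingers measure 114 mm over their backs; the gripper's body (76 mm by 85 mm) begins 54 mm behind the grasp point. The pads swing forward as they close: fully open they stand 13 mm farther back than shut.
Start: joints at [0.986, 0.053, 1.613, -0, 1.476, -0.119], TCP at [0.281, 0.558, 0.405] pointing down, gripper open.
Joint ranges: [-3.01, 3.01], [-1.01, 2.22], [0.06, 2.58], [-1.02, 4.17], [0.09, 2.62], [-3.14, 3.14]. Speed limits (rad/s): [2.57, 2.57, 3.14, 3.14, 3.14, 3.14].

### API

Orientations are given as a rotation vector (axis times angle).
In Python, from station import monitor, eyes, finish_job gives the robot as it stands. The module is installed in compiled form; this text tells all that it offers.
- The arm moves only by the tool step_arm, never from a script. Its argument "commands" is a list of rows, each a list of 3 entries, a list of its own where there are three numbers: the opening in per cent of the stroke, from 0 (shut) to 100 (fully open), then the shift along the tool's x, y, z in mm, then the turn about the tool's z in degrees. In form: [[hand, [x, y, z], yaw], ...]. A call has 1 to 12 rows; each row is the pose to reach, as a shift and turn from the pose commanded when the call began, along the tool's axes at that moment; what a row does not reach only later rows make up. A row lasts 1/8 s, in which the tool goes at most 62.5 mm and 10.7 degrees, less where a joint would pass 70% of its speed; a pose out of reach is approached as far as the arm can. A call with a gripper value outside its range is refused whole. The fingers move at their own pace and stop on an object; "squeeze" is the grip in N (left out, the last holds). Time passes only in rows, so rows that repeat a pose let the fingers close. It gives the time, the measured TCP pose, the force, the opening and the grip force at its end, in the units of the state.
- monitor.get_obs(): the state, without advancing time (a new reading comes with each control period).
- eyes.get_image(name): name is "scene" or "top"; returns the picture (400x640x3 uint8, red, green, blue); there is no depth.
- eyes.camera_info(name): a dict with "camera_matrix" (3x3 intrinsics, pixels), "extrinsics" (4x4, takes a point from camera to world coordinates). Camera axes: x right, y down, z forward; pixel columns grow to the right and rows downward; lengths in m; the calibration is good to about 2 mm. A picture is of the moment at which its call begins. camera_info takes no time and is no camera call.
- finish_job(): hands the job in; it is judged then, once.
The state is a dict: "t": time; "q": joint angles; "dq": joint speeds; "effort": joint torques, N m; "tool_pos": TCP position; "tool_rot": TCP orientation; "contact_force": force on the tool from outside, world axes, zero at the start; "wrist_torque": the same for the moment, N m; "opening": finger opening in m; "grip_force": force on a finger pad.
Only numpy, scipy, OpenCV 4.12 (cv2) and the standard library are available. Lean on these libraries where they do the work, as an engineer would, in place of code of your own. Each camera call takes 0.05 s, during which the arm holds its last target. There are 200 camera calls.

## Working session

There is one attempt and no reset: what is moved stays moved. The work goes in short steps, Python scripts to look and compute and a tool call to move; the robot and the scene stay as the last step left them, time stands still between calls to the robot, and variables do not carry over. Pictures are saved under pics/ and viewed, at most 12 in all, crops included, and the job is handed in when it is done.

Besides the shell and the picture viewer there is one more tool, called in YAML: its name, and indented under it one key for each argument. step_arm: Moves the arm, as the interface text tells. Its arguments: {"type":"object","properties":{"commands":{"type":"array"},"squeeze":{"type":"number"}},"required":["commands"]}

```bash
mkdir -p pics; python3 - <<'E'
from station import monitor, eyes
import cv2,numpy as np
o=monitor.get_obs(); print(o['t'],o['tool_pos'],o['tool_rot'],o['opening'])
for n in("scene","top"):
    im=eyes.get_image(n); cv2.imwrite(f"pics/{n}0.png",im[:,:,::-1]); c=eyes.camera_info(n); print(n,np.round(c["camera_matrix"],1).tolist(),np.round(c["extrinsics"],3).tolist())
E
```

```text
0.0 [0.28057794 0.55818429 0.40346174] [-7.24959635e-01 -3.05604787e+00  3.02011150e-03] 0.08529019954995366
scene [[401.4, 0.0, 315.1], [0.0, 401.4, 202.2], [0.0, 0.0, 1.0]] [[0.75, 0.494, -0.44, 1.129], [0.661, -0.57, 0.487, -0.642], [-0.01, -0.656, -0.754, 1.068], [0.0, 0.0, 0.0, 1.0]]
top [[375.9, 0.0, 323.5], [0.0, 375.9, 197.2], [0.0, 0.0, 1.0]] [[0.019, -0.992, 0.126, 0.38], [-1.0, -0.02, -0.009, -0.002], [0.012, -0.125, -0.992, 1.539], [0.0, 0.0, 0.0, 1.0]]
```

View pics/scene0.png

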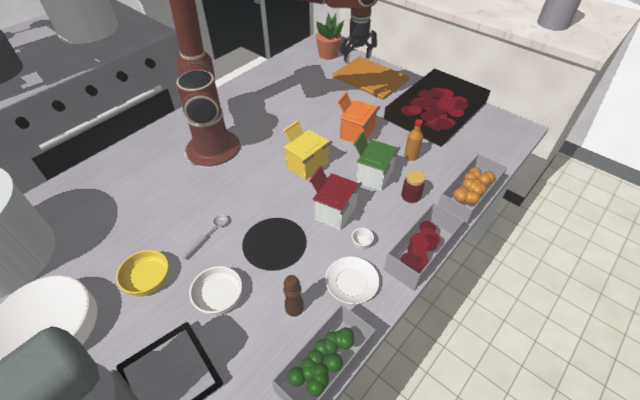

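View pics/top0.png

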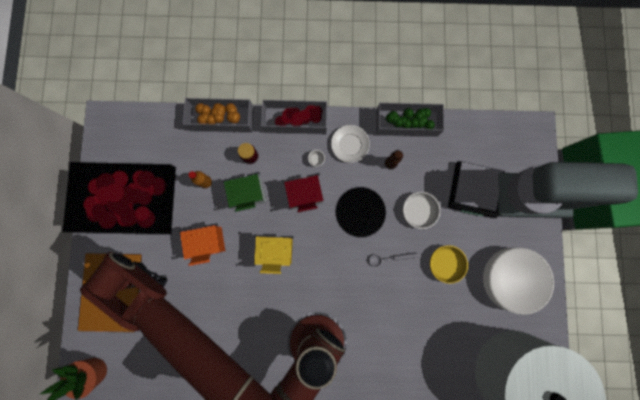

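Candidates for the lid (scene px): beetroot-red (336,193), orange (358,118), yellow (307,148), green (376,155). I choose (336,193).
Candidates for the bowl: white (216,290), yellow (143,272), dish (352,281), big white bowl (40,310). I choose (216,290), which is (421,210) in top. The mat is at (275,243), or (360,212) in top.

```bash
cat > h.py <<'E'
from station import monitor, eyes
import cv2,numpy as np
def ray(n,px,z):
    c=eyes.camera_info(n);E=c["extrinsics"];d=E[:3,:3]@np.linalg.solve(c["camera_matrix"],[px[0],px[1],1.]);o=E[:3,3]
    return (o+d*((z-o[2])/d[2]))[:2]
def blob(mask,near):
    cs,_=cv2.findContours(mask.astype(np.uint8),cv2.RETR_EXTERNAL,cv2.CHAIN_APPROX_NONE)
    cs=[c for c in cs if cv2.contourArea(c)>40]
    return min(cs,key=lambda c:-cv2.pointPolygonTest(c,near,True))
def circ(n,c,z):
    p=np.array([ray(n,q+0.0,z) for q in cv2.convexHull(c)[:,0]],np.float32)
    (x,y),r=cv2.minEnclosingCircle(p)
    A=np.c_[2*p,np.ones(len(p))];s=np.linalg.lstsq(A,(p**2).sum(1),rcond=None)[0]
    return np.round([s[0],s[1],np.sqrt(s[2]+s[0]**2+s[1]**2),r],4)
E
python3 - <<'E'
from h import *
ims={n:cv2.imread(f"pics/{n}0.png") for n in("scene","top")}
P={"scene":dict(mat=(275,243),bowl=(216,290),lid=(336,193),green=(376,155)),"top":dict(mat=(360,212),bowl=(421,210),lid=(304,190),green=(243,191))}
for n,im in ims.items():
    h=cv2.cvtColor(im,cv2.COLOR_BGR2HSV);H,S,V=[h[...,i].astype(int) for i in range(3)]
    print(n,[ (k,h[v[1],v[0]].tolist()) for k,v in P[n].items()],"table",h[250,330] )
    print("mat",circ(n,blob(V<40,P[n]["mat"]),0))
    x,y=P[n]["bowl"];print(h[y,x-35:x+36:2,1:].tolist())
    for k in("lid","green"):
        m=(S>110)&(((H>165)|(H<6)) if k=="lid" else ((H>40)&(H<80)))
        c=blob(m,P[n][k]);r=cv2.approxPolyDP(cv2.convexHull(c),2,True)[:,0]
        print(k,cv2.contourArea(c),[(q.tolist(),np.round(ray(n,q,.1065),3).tolist(),np.round(ray(n,q,.1485),3).tolist()) for q in r])
a=cv2.resize(ims["scene"][150:240,290:410],None,fx=5,fy=5,interpolation=cv2.INTER_CUBIC)
cv2.imwrite("pics/crop1.png",a)
b=cv2.resize(ims["top"][150:250,260:460],None,fx=4,fy=4,interpolation=cv2.INTER_CUBIC);cv2.imwrite("pics/crop2.png",b)
E
```

```text
scene [('mat', [150, 5, 55]), ('bowl', [15, 4, 237]), ('lid', [177, 147, 139]), ('green', [53, 105, 121])] table [138   7 188]
mat [ 0.6275 -0.5895  0.0964  0.1015]
[[8, 182], [7, 185], [8, 185], [8, 184], [5, 214], [10, 178], [10, 133], [11, 140], [11, 145], [12, 149], [12, 194], [5, 237], [5, 237], [4, 237], [4, 237], [5, 237], [4, 237], [5, 237], [4, 236], [4, 237], [5, 237], [5, 237], [5, 237], [5, 237], [5, 237], [5, 237], [5, 237], [5, 237], [4, 239], [2, 241], [11, 169], [7, 112], [7, 111], [7, 112], [5, 109], [7, 111]]
lid 1087.5 [([358, 183], [0.62, 0.135], [0.642, 0.101]), ([342, 208], [0.648, 0.016], [0.669, -0.013]), ([338, 209], [0.641, 0.005], [0.662, -0.023]), ([313, 199], [0.554, -0.015], [0.579, -0.043]), ([310, 180], [0.49, 0.042], [0.518, 0.012]), ([320, 166], [0.471, 0.114], [0.5, 0.081])]
green 64.0 [([328, 15], [-0.257, 1.019], [-0.197, 0.946]), ([342, 22], [-0.149, 1.004], [-0.093, 0.932]), ([334, 34], [-0.097, 0.876], [-0.044, 0.81]), ([326, 25], [-0.191, 0.924], [-0.133, 0.856])]
top [('mat', [160, 59, 13]), ('bowl', [15, 6, 176]), ('lid', [175, 220, 81]), ('
[... 327 characters left out ...]
89], [16, 80], [14, 75], [3, 92], [6, 130], [15, 118], [17, 118], [13, 114], [13, 114], [15, 104], [24, 84], [12, 62], [5, 51]]
lid 952.5 [([317, 175], [0.647, 0.012], [0.639, 0.011]), ([322, 200], [0.55, -0.01], [0.545, -0.009]), ([310, 209], [0.515, 0.036], [0.511, 0.034]), ([298, 211], [0.506, 0.081], [0.502, 0.079]), ([290, 207], [0.521, 0.112], [0.517, 0.109]), ([284, 182], [0.617, 0.138], [0.61, 0.134])]
green 879.5 [([256, 175], [0.642, 0.247], [0.635, 0.24]), ([261, 198], [0.553, 0.224], [0.548, 0.218]), ([253, 206], [0.522, 0.254], [0.518, 0.246]), ([239, 209], [0.509, 0.306], [0.505, 0.297]), ([229, 206], [0.52, 0.345], [0.516, 0.335]), ([225, 182], [0.612, 0.365], [0.606, 0.354])]
```

View pics/crop1.png

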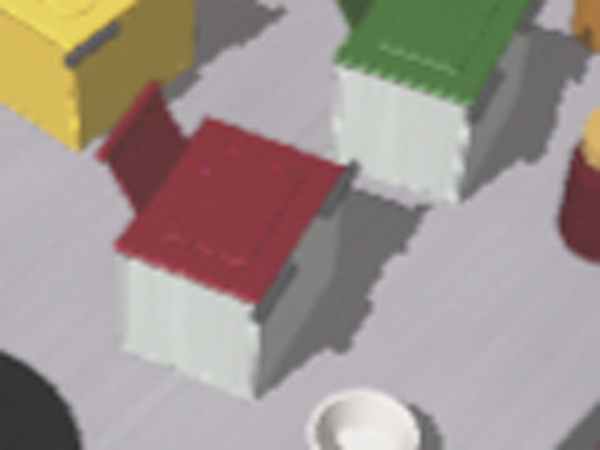

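View pics/crop2.png

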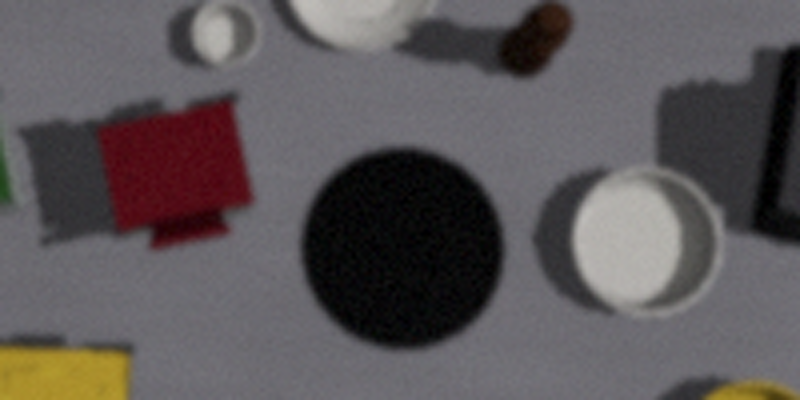

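Crop 1 shows the beetroot lid shut, with its pull tab at upper left, facing the robot. Crop 2 shows the same box at about (178,165), the black mat at (402,247) and the deep white bowl at (648,240), so the choices hold.

The lid corners from the two views agree. Yaw is about 13°, the hinge middle is about (0.633, 0.076) and the tab about (0.509, 0.047).

```bash
cat >> h.py <<'E'
from scipy.spatial.transform import Rotation as Ro
YAW=np.radians(13.);BX=np.array([np.cos(YAW),np.sin(YAW)]);HN=np.array([.633,.076])
def shift(tip):  # world fingertip target -> tool shift mm
    o=monitor.get_obs();R=Ro.from_rotvec(o["tool_rot"]).as_matrix()
    return np.round(R.T@(np.array(tip)-o["tool_pos"]-R[:,2]*.173)*1000,1)
def toolyaw():
    R=Ro.from_rotvec(monitor.get_obs()["tool_rot"]).as_matrix();return np.round(np.degrees(np.arctan2(R[1,0],R[0,0])),2),R[:,2].round(4)
E
python3 - <<'E'
from h import *
ims={n:cv2.imread(f"pics/{n}0.png") for n in("scene","top")}
print("mat scene",circ("scene",blob(ims["scene"].max(2)<85,(275,243)),0))
v=ims["top"].max(2); 
for n,t,p in(("top",130,(421,210)),("scene",205,(216,290)),):
    c=blob(cv2.morphologyEx((ims[n].max(2)>t).astype(np.uint8),cv2.MORPH_CLOSE,np.ones((5,5))),p);print(n,cv2.boundingRect(c),circ(n,c,.04))
print(toolyaw(),shift([*(HN-.172*BX),.23]), shift([*(HN-.172*BX),.13]))
E
```

```text
mat scene [ 0.5194 -0.1691  0.1026  0.1033]
top (403, 192, 28, 37) [ 0.5227 -0.4022  0.0681  0.075 ]
scene (189, 266, 53, 47) [ 0.5284 -0.4117  0.0745  0.0754]
(np.float64(153.31), array([-0.001 , -0.0015, -1.    ])) [-399.1 -382.1    1.2] [-399.2 -381.9  101.2]
```

step_arm:
  commands:
    - [0,[-35,-34,0],-4]
    - [0,[-70,-67,0],-8]
    - [0,[-105,-100,0],-12]
    - [0,[-140,-134,0],-16]
    - [0,[-175,-168,0],-20]
    - [0,[-210,-201,0],-24]
    - [0,[-245,-235,0],-28]
    - [0,[-280,-268,0],-32]
    - [0,[-315,-302,0],-36]
    - [0,[-350,-335,0],-40]
    - [0,[-385,-370,0],-40]
    - [0,[-399,-382,0],-40]

```text
t: 1.6
tool_pos: [0.4659, 0.0359, 0.4043]
tool_rot: [0.359, -3.12, -0.0]
contact_force: [0.2, 0.4, 0.6]
opening: 0.0001
grip_force: 0.0
```

```bash
python3 - <<'E'
from h import *
o=monitor.get_obs();print(o['t'],o['tool_pos'],o['opening'],toolyaw(),shift([*(HN-.172*BX),.133]))
im=eyes.get_image("scene");cv2.imwrite("pics/s1.png",cv2.resize(im[60:260,220:460,::-1],None,fx=3,fy=3))
E
```

```text
1.6 [0.46589657 0.03592958 0.40425001] 9.121101325928689e-05 (np.float64(-166.86), array([-8.e-04,  0.e+00, -1.e+00])) [-0.   1.4 98.3]
```

View pics/s1.png

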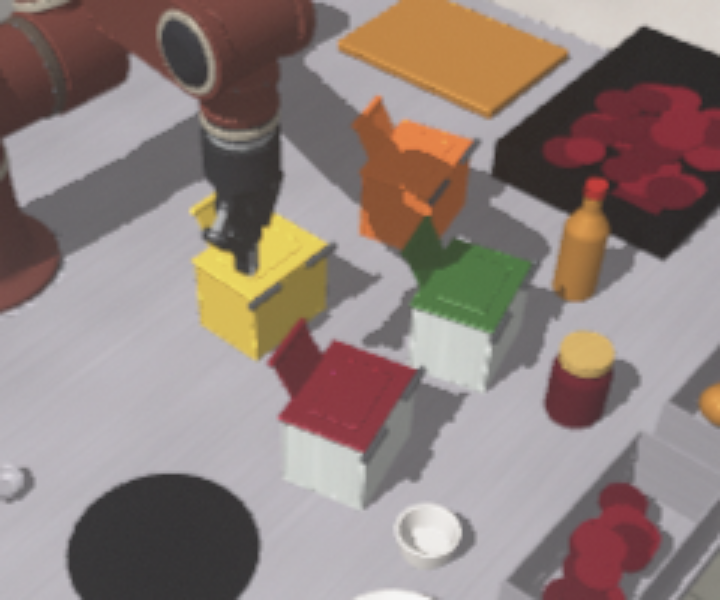

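The yaw matches the box (tool x points along box -x), and the fingers stand in front of the tab with free space below. Next I go down and approach to just before contact.

step_arm:
  commands:
    - [0,[0,1,35],0]
    - [0,[0,1,75],0]
    - [0,[0,1,98],0]
    - [0,[-10,1,98],0]
    - [0,[-20,1,98],0]
    - [0,[-26,1,98],0]
    - [0,[-30,1,98],0]
    - [0,[-33,1,96],0]
    - [0,[-35,1,93],0]
    - [0,[-37,1,89],0]
    - [0,[-37,1,89],0]

```text
t: 3.02
tool_pos: [0.4997, 0.0469, 0.3151]
tool_rot: [0.363, -3.11, 0.002]
contact_force: [-13.5, -3.0, 5.1]
opening: 0.0001
grip_force: 7.0
```

```bash
python3 - <<'E'
from h import *
im=eyes.get_image("scene");cv2.imwrite("pics/s2.png",cv2.resize(im[120:240,260:400,::-1],None,fx=5,fy=5))
E
```

```text
(no output)
```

View pics/s2.png

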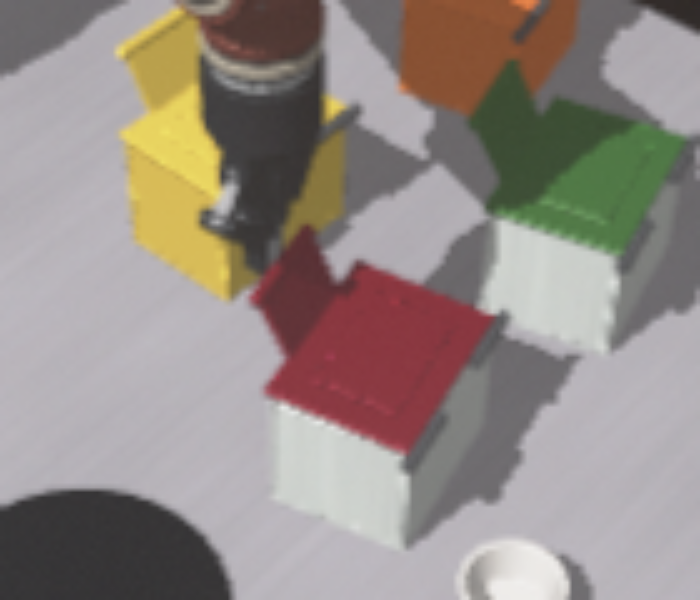

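The fingertips press on the outside of the tab's top edge at about (270,260) in the crop. The lid is still almost shut. The force ratio of about 0.37 means friction is holding the tab down, so I lift more steeply.

step_arm:
  commands:
    - [0,[0,0,-5],0]
    - [0,[0,0,-10],0]
    - [0,[-1,0,-15],0]
    - [0,[-3,0,-20],0]
    - [0,[-6,0,-26],0]

```text
t: 3.7
tool_pos: [0.5074, 0.0488, 0.3421]
tool_rot: [-0.364, 3.12, 0.0]
contact_force: [-0.6, -0.5, -0.7]
opening: 0.0001
grip_force: 0.5
```

step_arm:
  commands:
    - [0,[-5,0,-6],0]
    - [0,[-12,0,-12],0]
    - [0,[-18,0,-17],0]
    - [0,[-24,0,-22],0]
    - [0,[-30,0,-27],0]
    - [0,[-37,0,-31],0]
    - [0,[-37,0,-31],0]

```text
t: 4.58
tool_pos: [0.5439, 0.0574, 0.3731]
tool_rot: [-0.364, 3.119, -0.0]
contact_force: [-1.3, 0.1, 1.9]
opening: -0.0002
grip_force: 0.8
```

```bash
python3 - <<'E'
from h import *
im=eyes.get_image("scene");cv2.imwrite("pics/s3.png",cv2.resize(im[120:240,260:400,::-1],None,fx=5,fy=5))
E
```

```text
(no output)
```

View pics/s3.png

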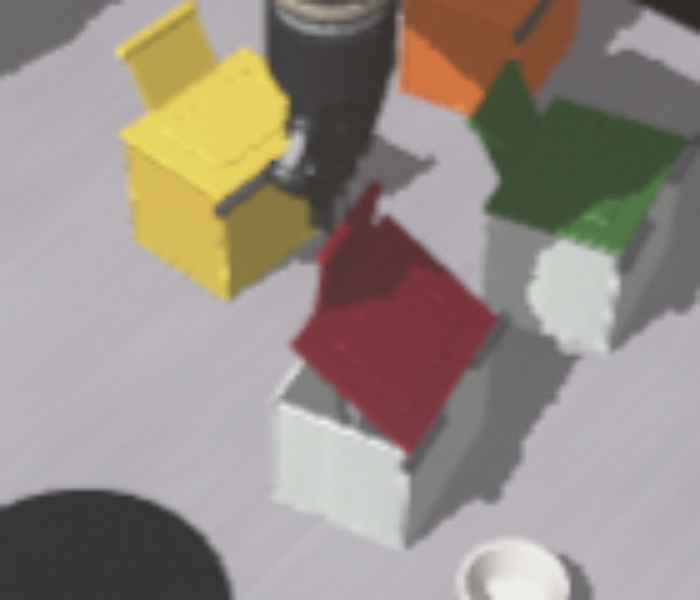

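The lid is now up about 35° and the fingertips are behind the tab's edge at (350,200). I continue along the arc.

step_arm:
  commands:
    - [0,[-7,0,-4],0]
    - [0,[-14,0,-7],0]
    - [0,[-22,0,-10],0]
    - [0,[-29,0,-12],0]
    - [0,[-37,0,-14],0]
    - [0,[-45,0,-16],0]
    - [0,[-53,0,-17],0]
    - [0,[-61,0,-17],0]
    - [0,[-70,0,-17],0]
    - [0,[-78,0,-16],0]
    - [0,[-86,0,-16],0]
    - [0,[-95,0,-15],0]

```text
t: 6.12
tool_pos: [0.6364, 0.0793, 0.3879]
tool_rot: [-0.364, 3.119, 0.0]
contact_force: [0.2, -0.2, 3.3]
opening: -0.0002
grip_force: 1.5
```

step_arm:
  commands:
    - [0,[-8,0,1],0]
    - [0,[-16,0,2],0]
    - [0,[-24,0,3],0]
    - [0,[-32,0,4],0]
    - [0,[-36,0,5],0]
    - [0,[-36,0,5],0]

```text
t: 6.88
tool_pos: [0.6709, 0.0875, 0.3825]
tool_rot: [0.364, -3.12, -0.0]
contact_force: [0.3, 0.3, -0.6]
opening: -0.0001
grip_force: 0.0
```

```bash
python3 - <<'E'
from h import *
im=eyes.get_image("scene");cv2.imwrite("pics/s4.png",cv2.resize(im[100:240,260:400,::-1],None,fx=4,fy=4))
E
```

```text
(no output)
```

View pics/s4.png

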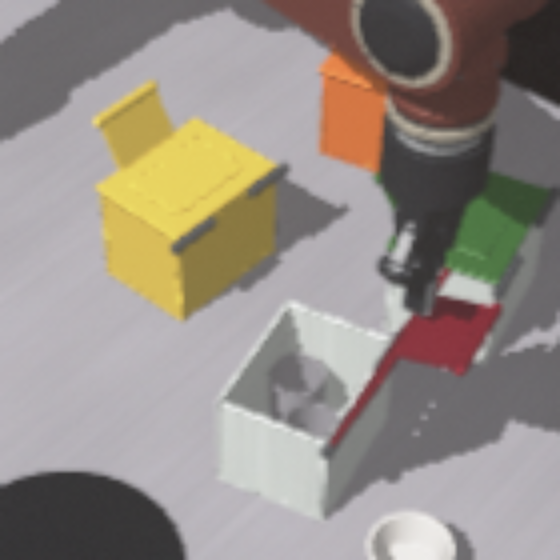

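The lid leans back fully open and the fingers are clear of it. Next I go to the bowl, measuring it again in top.

```bash
python3 - <<'E'
from h import *
im=cv2.imread("pics/top0.png");v=im.max(2).astype(int)
# rim outline in top view: bright rim pixels extremes from crop2 circle (rim left 572..722, y 165..316 at x4)
for q in((403,210),(440.5,210),(422,191.3),(422,229)): print(np.round(ray("top",q,.04),3))
print(np.round(ray("top",(394,158),.08),3))
for t in([.668,.087,.28],[.528,-.405,.28],[.528,-.405,.016]): print(shift(t))
E
```

```text
[ 0.524 -0.336]
[ 0.527 -0.487]
[ 0.602 -0.413]
[ 0.45  -0.411]
[ 0.727 -0.293]
[  2.8   0.2 -70.4]
[ 252.3 -446.4  -70.3]
[ 252.2 -446.4  193.7]
```

step_arm:
  commands:
    - [0,[0,0,-35],0]
    - [0,[0,0,-70],0]
    - [0,[25,-45,-70],0]
    - [0,[51,-90,-70],0]
    - [0,[76,-134,-70],0]
    - [0,[101,-179,-70],0]
    - [0,[126,-223,-70],0]
    - [0,[151,-268,-70],0]
    - [0,[177,-313,-70],0]
    - [0,[202,-357,-70],0]
    - [0,[227,-402,-70],0]
    - [0,[252,-446,-70],0]

```text
t: 8.43
tool_pos: [0.5273, -0.406, 0.453]
tool_rot: [-0.364, 3.12, -0.001]
contact_force: [0.2, 0.6, -0.2]
opening: 0.0005
grip_force: 0.0
```

```bash
python3 - <<'E'
from h import *
print(toolyaw())
for t in([.528,-.405,.05],[.528,-.405,.016],[.528,-.355,.016],[.519,-.21,.016],[.519,-.123,.016]): print(shift(t))
im=eyes.get_image("scene");cv2.imwrite("pics/s5.png",cv2.resize(im[140:340,140:400,::-1],None,fx=3,fy=3))
E
```

```text
(np.float64(-166.7), array([ 4.e-04, -3.e-04, -1.e+00]))
[ -0.8   1.  230. ]
[ -0.8   1.  264. ]
[-12.3  49.7 264. ]
[-36.9 192.8 264. ]
[-56.9 277.5 264. ]
```

View pics/s5.png

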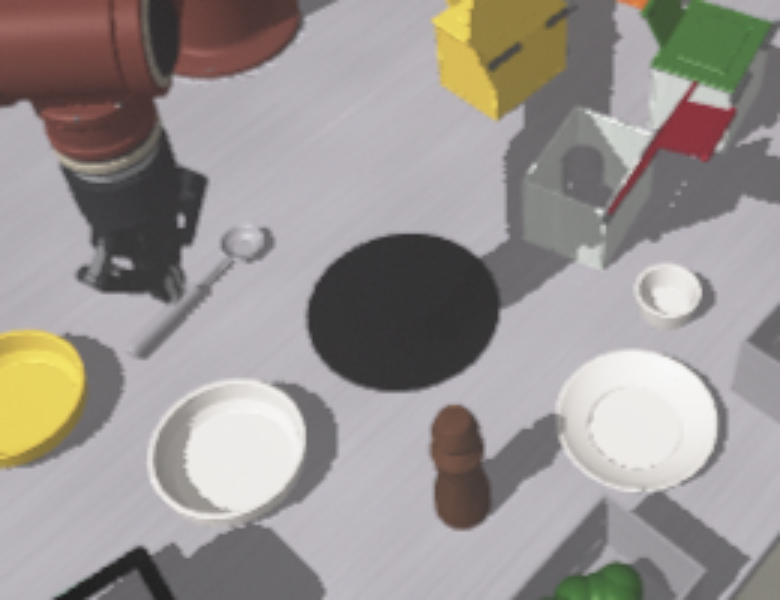

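The lid stands open by itself and the green one is shut. The white bowl at (228,450) has a clear path to the mat at (402,312). Next I go down into the bowl to push on its inner far wall.

step_arm:
  commands:
    - [0,[-1,1,50],0]
    - [0,[-1,1,100],0]
    - [0,[-1,1,150],0]
    - [0,[-1,1,200],0]
    - [0,[-1,1,235],0]
    - [0,[-1,1,255],0]
    - [0,[-1,1,263],0]
    - [0,[-1,1,263],0]
    - [0,[-4,12,263],0]
    - [0,[-6,22,263],0]
    - [0,[-8,30,263],0]
    - [0,[-8,30,263],0]

```text
t: 9.98
tool_pos: [0.5292, -0.3727, 0.1899]
tool_rot: [-0.366, 3.12, -0.0]
contact_force: [0.2, -0.6, -1.2]
opening: -0.0001
grip_force: 0.0
```

step_arm:
  commands:
    - [0,[-1,6,0],0]
    - [0,[-3,14,0],0]
    - [0,[-5,24,0],0]
    - [0,[-7,34,0],0]
    - [0,[-9,44,0],0]
    - [0,[-11,54,0],0]
    - [0,[-13,64,0],0]
    - [0,[-15,74,0],0]
    - [0,[-17,84,0],0]
    - [0,[-19,94,0],0]
    - [0,[-21,104,0],0]
    - [0,[-23,114,0],0]

```text
t: 11.48
tool_pos: [0.5252, -0.2566, 0.1897]
tool_rot: [-0.364, 3.12, -0.0]
contact_force: [-0.4, -1.1, -0.5]
opening: -0.0002
grip_force: 0.7
```

step_arm:
  commands:
    - [0,[-2,8,0],0]
    - [0,[-4,18,0],0]
    - [0,[-6,28,0],0]
    - [0,[-8,38,0],0]
    - [0,[-10,48,0],0]
    - [0,[-12,58,0],0]
    - [0,[-14,68,0],0]
    - [0,[-16,78,0],0]
    - [0,[-18,88,0],0]
    - [0,[-20,96,0],0]
    - [0,[-21,100,0],0]
    - [0,[-21,100,0],0]

```text
t: 12.98
tool_pos: [0.5226, -0.1548, 0.1896]
tool_rot: [0.364, -3.12, -0.001]
contact_force: [-0.5, -0.5, -0.1]
opening: 0.0001
grip_force: 0.0
```

```bash
python3 - <<'E'
from h import *
im=eyes.get_image("scene")
v=im.max(2);print(circ("scene",blob(cv2.morphologyEx((v>205).astype(np.uint8),cv2.MORPH_CLOSE,np.ones((5,5))),(262,255)),.04))
cv2.imwrite("pics/s6.png",cv2.resize(im[140:340,140:400,::-1],None,fx=3,fy=3))
E
```

```text
[ 0.526  -0.2134  0.0742  0.0758]
```

View pics/s6.png

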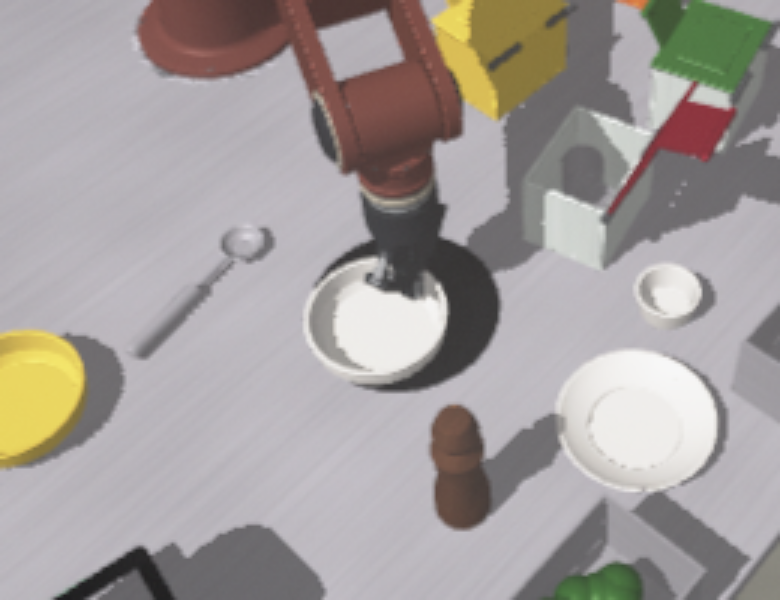

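The bowl centre is at (0.526, -0.213) with rim radius 74 mm, which checks out. It has about 44 mm to go.

step_arm:
  commands:
    - [0,[-1,6,0],0]
    - [0,[-1,14,0],0]
    - [0,[-2,22,0],0]
    - [0,[-3,30,0],0]
    - [0,[-4,37,0],0]
    - [0,[-5,42,0],0]
    - [0,[-5,45,0],0]
    - [0,[-5,45,0],0]
    - [0,[-3,36,0],0]
    - [0,[-2,26,0],0]
    - [0,[-2,26,0],0]

```text
t: 14.4
tool_pos: [0.5187, -0.1305, 0.1898]
tool_rot: [-0.362, 3.12, -0.0]
contact_force: [0.9, 1.2, -0.2]
opening: 0.0002
grip_force: 0.0
```

step_arm:
  commands:
    - [0,[0,0,-20],0]
    - [0,[0,0,-60],0]
    - [0,[0,0,-110],0]
    - [0,[0,0,-160],0]
    - [0,[0,0,-210],0]
    - [0,[0,-50,-230],0]
    - [0,[0,-100,-230],0]
    - [0,[0,-150,-230],0]
    - [0,[0,-200,-230],0]
    - [0,[0,-250,-230],0]
    - [0,[0,-250,-230],0]

```text
t: 15.78
tool_pos: [0.5759, -0.3758, 0.4183]
tool_rot: [0.358, -3.12, -0.002]
contact_force: [0.0, 1.2, -0.8]
opening: -0.0003
grip_force: 0.0
```

```bash
python3 - <<'E'
from h import *
im=eyes.get_image("scene")
v=im.max(2);print(circ("scene",blob(cv2.morphologyEx((v>205).astype(np.uint8),cv2.MORPH_CLOSE,np.ones((5,5))),(280,235)),.04))
cv2.imwrite("pics/s7.png",cv2.resize(im[60:340,140:460,::-1],None,fx=2,fy=2))
E
```

```text
[ 0.5209 -0.1668  0.0739  0.0776]
```

View pics/s7.png

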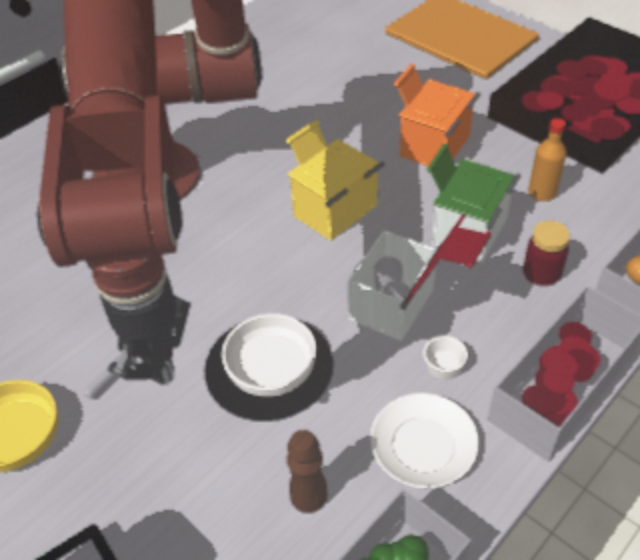

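The bowl at (268,355) lies centred on the mat, within about 3 mm. The red lid leans open, the other things are where they were, and the arm is clear, so I hand in.

```bash
python3 -c "
from station import finish_job
print(finish_job())"
```

```text
the job is handed in; nothing more can be done
None
```

The job is handed in: the red lid leans open by itself and the white bowl stands within about 3 mm of the mat's centre, with the green lid shut and nothing else seen to have moved (about 16 s used).

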